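Hang the desk caddy on the screen's cleat rail

ROBOT

A 7-joint arm with a two-finger parallel gripper is mounted at the origin on the work surface. World frame = base frame: x ahead of the robot, y to its left, z up, the work surface at z = 0. Lengths are in m, angles in rad, forces in N, time in s.
With the tool pointing down it reaches from about 0.425 to 1.025 m from the base axis. Payload 3.6 kg.
Tool frame: the origin (TCP) lies at the very end of the fingers, on their centre line; the grasp point (between the pads) lies env.hold_point_z behind it (env.hold_point_z is the distance from the TCP to the grasp point, in m); x points along the fingers, z is the direction in which the jaws open and shut, and the axes are right-handed (so a half turn about x gives the same grasp; the last joint's range is limited). The gripper opens to 85 mm and grips with 20 to 120 N. Pads are 22 mm wide; open, the fingers measure 114 mm over their backs; the gripper's body (76 mm by 85 mm) begins 54 mm behind the grasp point. The pads swing forward as they close: fully open they stand 13 mm farther back than shut.
Start: joints at [-1.296, 0.591, 0.048, 1.609, -0.033, 0.943, -0.034], TCP at [0.261, 0.677, 0.231] pointing down, gripper open.
Joint ranges: [-2.69, 2.69], [-0.47, 2.24], [-1.27, 1.36], [0.19, 2.51], [-1.53, 4.68], [0.08, 2.07], [-3.09, 3.09]. Speed limits (rad/s): [2.57, 2.57, 3.14, 3.14, 3.14, 3.14, 3.14].

INTERFACE

Orientations are given as [roll, pitch, yaw] about the fixed x, y, z axes, in that order (R = Rz(yaw) Ry(pitch) Rx(roll)).
In Python, from workcell import env gives the robot as it stands.
- The arm moves only by the tool send_rows, never from a script. Its argument "commands" is a list of rows, each a list of 7 numbers: the shift along the world's x, y, z in mm, then the turn, a rotation vector about the world's x, y, z in rad, then the closure in counts, from 0 (fully open) to 255 (shut). A call has exactly 5 rows; each row is the pose to reach, as a shift and turn from the pose commanded when the call began; what a row does not reach only later rows make up. A row lasts 1/10 s, in which the tool goes at most 50 mm and 8.59 degrees, less where a joint would pass 70% of its speed; a pose out of reach is approached as far as the arm can. A call with a gripper value outside its range is refused whole. The fingers move at their own pace and stop on an object; "force" is the grip in N (left out, the last holds). Time passes only in rows, so rows that repeat a pose let the fingers close, or fill a call up. It gives the time, the measured TCP pose, the force and the opening at its end, in the units of the state.
- env.observe(): the state, without advancing time (a new reading comes with each control period).
- env.capture(name): name is "side" or "top" or "wrist"; returns a dict with "image" (480x640x3 uint8, red, green, blue), "range_z" (480x640 float32, m along the optical axis (not along the pixel's ray), 0 where there is no reading), "fov_y" (degrees; the focal length in pixels is half the picture's height over the tangent of half this angle, whatever the lens; pixels are square), "cx", "cy" (the principal point, pixels), "rvec" (rotation vector, rad) and "tvec" (3), from world to camera coordinates, as OpenCV has them. Camera axes: x right, y down, z forward; pixel columns grow to the right and rows downward; lengths in m; the calibration is good to about 2 mm. The wrist camera is an equidistant fisheye: a pixel r from the principal point sees the ray r / f radians off the axis. A picture is of the moment at which its call begins.
- env.close_job(): hands the job in, once; it reports no verdict.
Trained networks look in a picture, given as the dict that the camera call returned (one of the last four; its "shot" number tells which), for a name from the list of things; names that differ only in an ending like _2 or _b are one class to them, and where a whole thing is asked for, a point or a joint stands for the part that bears it (a point fixed in the world has none). Each returns a list of dicts, best first, with "score" (0 to 1); they miss things now and then, are a little off and sometimes report something else, mostly with a low value. They report only what shows in the picture. A call takes as long as a camera call. They do not tell look-alikes from the thing itself.
- env.find_in(picture, label): "box" ([centre column, centre row, width, height] in pixels, round what is visible of it).
- env.outline_of(picture, label): "pixels" (480x640 bool, what is visible of it) and "box" ([centre column, centre row, width, height] in pixels, round what is visible of it).
- env.tip_of(picture, label): "at" ([column, row] in pixels: a listed point, or the origin of a listed thing).
The state is a dict: "time": time; "q": joint angles; "joint_velocities": joint speeds; "tau": joint torques, N m; "position": TCP position; "ee_rot": TCP orientation; "contact_force": force on the tool from outside, world axes, zero at the start; "moment": the same for the moment, N m; "finger_gap": finger opening in m.
Only numpy, scipy, OpenCV 4.12 (cv2) and the standard library are available. Lean on these libraries where they do the work, as an engineer would, in place of code of your own. Each camera call takes 0.05 s, during which the arm holds its last target. There are 200 camera calls.

TASK

Pick up the grey desk caddy and hang it on the cleat rail of the white desk screen: lean its top towards the screen, feel its angled rear strip down over the cleat until it rests there while you still hold it leaning, then swing its bottom in so that the foot tucks under the keeper bar, and let go. It must hang upright, square and flat to the screen with its whole strip on the rail. Work gently, without forcing it against the screen or letting it drop, and leave the mug, letter tray, binder and hole punch where they are.

Things in the scene. Friction and masses are not known exactly. Their poses are not given: they have to be found in the camera images.
- caddy: Open grey pen caddy, 110 mm wide (y), 64 mm deep (x), front and sides 52 mm high, rear wall 88 mm; 0.25 to 0.5 kg. Origin: centre of its underside; z up, +x to its rear, which goes to the screen. Starts standing on the desk. Along its rear run an angled strip at the top and a foot at the bottom. Hung, its axes are parallel to the screen's, its origin 52 mm before the screen's face.
- caddy_grip (a point): Point to pinch on the caddy's central upright handle plate: 105 mm above the underside, at caddy x=y=0. The plate is 12 mm thick (pinch it across caddy x), 60 mm long in y, and rises from 48 to 120 mm height.
- strip_edge (a point): Middle of the free edge of the caddy's rear strip (100 mm long, 4 mm thick), mid-thickness: caddy x=49, y=0, z=66 mm. The strip runs from the rear wall (x=31, z=84 mm) rearwards and down at 45 degrees to this edge. Hung, this point is 3 mm before the screen's face and 9 mm below the top of the cleat's lip.
- foot_end (a point): Middle of the rear end face of the caddy's foot: caddy x=52, y=0, z=4 mm. The foot is 100 mm long in y, 8 mm thick (z=0 to 8 mm) and sticks out rearwards from x=32 to 52 mm. Hung, this end touches the screen's face.
- screen: Fixed white upright board, 320 mm long (y), 18 mm thick, top at 201 mm. Origin: on the desk, in the plane of its front face, mid-length; x points into the board (its front looks along -x), y along it, z up. Its front carries a 260 mm long aluminium rail, centred along y, with an angled cleat above and a keeper bar below.
- cleat_zone (a point): Point on the screen's face, mid-length, 160 mm up, where the cleat is about. The cleat plate, 4 mm thick, rises outwards from the face at 45 degrees to a lip, top edge 15 mm before the face (outermost 17), leaving a V groove open upwards. The rail's height differs each time and is not measured: the lip's top is 146 to 174 mm above the desk. The rail is rigid.
- keeper_zone (a point): Point on the screen's face, mid-length, 106 mm up, about the middle of the keeper bar (17 mm deep, 12 mm high; underside always 60 mm below the lip's top). Hung, the foot lies under it with 6 mm to spare, so the caddy goes on only with its bottom leant out (top towards the screen) by 17 degrees or more while the strip passes the lip.
- mug: Steel mug, 76 mm across, 85 mm high, standing near the work; leave it. Origin: centre of its underside.
- tray: Black open letter tray, 170 x 240 x 50 mm; leave it. Origin: centre of its underside.
- binder: Black ring binder lying flat behind the screen, 280 x 310 x 50 mm; leave it. Origin: centre of its underside.
- punch: Hole punch, about 110 x 90 x 60 mm; leave it. Origin: centre of its underside.
Not all that is in view belongs to the job. Leave any red look-alike of the caddy alone.

How it is judged:
On the way:
1. the caddy, held and leaning with its top towards the screen, rests with its strip in the cleat (contact force between caddy and screen above 0.8 N and contact force between the fingers and caddy above 1 N and angle between caddy's own z axis and vertical above 0.15 rad and x of strip_edge in the frame of screen above -0.014 m and z of strip_edge in the frame of screen between 0.128 and 0.174 m), for 0.2 s.
At the end, for the whole second after the job is handed in: The caddy hangs on the cleat, released and at rest: strip edge within 6.5 mm of the screen's face at seated height, foot end within 5 mm of the face, upright and square within 0.07 rad, its centre within 78 mm of the rail's middle (whole strip on the rail) (x of strip_edge in the frame of screen above -0.0065 m and z of strip_edge in the frame of screen between 0.133 and 0.17 m and x of foot_end in the frame of screen above -0.005 m and angle between caddy's own z axis and vertical below 0.07 rad and angle between the x axis of caddy and the x axis of screen, either way round below 0.07 rad and y of caddy in the frame of screen between -0.078 and 0.078 m and linear speed of caddy below 0.02 m/s and contact force between caddy and screen above 0.5 N and not (contact force between the fingers and caddy above 0.2 N)); the robot touches nothing.
It fails at once if the caddy is slammed or forced against the screen (over 30 N) (contact force between caddy and screen above 30 N).
It fails at once if the caddy is dropped: let go and falling faster than 0.3 m/s (not (contact force between the fingers and caddy above 0.2 N) and linear speed of caddy above 0.3 m/s).
It fails at once if the mug, letter tray, binder or hole punch is moved over 25 mm (distance of any of mug, tray, binder, punch from where it was at the start of the episode above 0.025 m).
It also fails if it takes over 51 s, if anything falls off the work surface, if the arm or the gripper's body presses on something with over 40 N, if the wrist force passes 120 N, or if a joint passes its speed limit or range.

## Working session

There is one attempt and no reset: what is moved stays moved. The work goes in short steps, Python scripts to look and compute and a tool call to move; the robot and the scene stay as the last step left them, time stands still between calls to the robot, and variables do not carry over. Pictures are saved under pics/ and viewed, about 8 in all and at most 12, crops included, and the job is handed in when it is done.

Besides the shell and the picture viewer there is one more tool, called as name([rows], argument=value, ...), one row to a line, values as JSON. send_rows: Moves the arm, as the interface text tells. Its arguments: {"type":"object","properties":{"commands":{"type":"array","items":{"type":"array","items":{"type":"number"}}},"force":{"type":"number"}},"required":["commands"]}

```bash
mkdir -p pics; ls; cat > h.py <<'E'
import numpy as np,cv2
from workcell import env
def ext(c):
    R=cv2.Rodrigues(np.array(c["rvec"],float))[0];return R,np.array(c["tvec"],float).ravel()
def foc(c): return 240/np.tan(np.radians(c["fov_y"])/2)
def cloud(c):
    "HxWx3 world points (nan without reading), pinhole cams"
    R,t=ext(c);f=foc(c);z=c["range_z"].astype(float)
    u,v=np.meshgrid(np.arange(640),np.arange(480))
    P=np.stack([(u-c["cx"])/f*z,(v-c["cy"])/f*z,z],-1)
    W=(P-t)@R;W[z<=0]=np.nan;return W
def proj(c,p):
    R,t=ext(c);q=R@np.array(p)+t;return [foc(c)*q[0]/q[2]+c["cx"],foc(c)*q[1]/q[2]+c["cy"]]
def save(c,n): cv2.imwrite("pics/"+n,c["image"][:,:,::-1])
E
python3 - <<'E'
from h import *
s=env.observe();print({k:np.round(v,3) for k,v in s.items()},env.hold_point_z)
ims=[]
for n in("top","side"):
    c=env.capture(n);W=cloud(c);ims.append(c["image"][:,:,::-1])
    print(n,c["fov_y"],"cam pos",np.round(-ext(c)[0].T@ext(c)[1],3))
    for l in("caddy","caddy_grip","strip_edge","screen","cleat_zone","mug","tray","binder","punch"):
        for d in env.tip_of(c,l)[:2]:
            u,v=np.round(d["at"]).astype(int);print(l,d["score"],u,v,np.round(W[min(v,479),min(u,639)],3))
    np.save(n+".npy",W)
cv2.imwrite("pics/a.png",cv2.resize(np.vstack(ims),(448*640//480*1,0) if 0 else None,fx=.62,fy=.62))
cv2.imwrite("pics/top.png",ims[0]);cv2.imwrite("pics/side.png",ims[1])
E
```

```text
pics
{'time': np.float64(0.0), 'q': array([-1.296,  0.592,  0.048,  1.61 , -0.033,  0.943, -0.034]), 'joint_velocities': array([ 0.   , -0.   , -0.003, -0.001, -0.003, -0.001,  0.002]), 'tau': array([-1.0000e-03, -5.4869e+01,  1.5470e+00, -1.9812e+01,  9.0000e-03,
        9.0000e-03,  0.0000e+00]), 'position': array([0.26 , 0.676, 0.23 ]), 'ee_rot': array([-3.081,  1.569, -1.878]), 'contact_force': array([-0.151,  0.012,  0.138]), 'moment': array([-0.011, -0.037, -0.028]), 'finger_gap': np.float64(0.085)} 0.0187
top 55.075607961508965 cam pos [0.331 0.088 1.265]
caddy 0.88 434 346 [ 0.313 -0.16   0.066]
caddy 0.69 406 285 [ 0.467 -0.093  0.075]
caddy_grip 0.61 409 279 [ 0.477 -0.094  0.119]
caddy_grip 0.56 442 349 [ 0.306 -0.168  0.118]
strip_edge 0.91 388 279 [ 0.491 -0.054  0.008]
strip_edge 0.72 292 286 [0.462 0.2   0.1  ]
screen 0.8 293 283 [0.47  0.198 0.102]
cleat_zone 0.92 287 275 [0.485 0.209 0.141]
tray 0.97 387 184 [ 0.764 -0.058  0.008]
binder 0.69 167 304 [0.421 0.536 0.051]
punch 0.74 501 346 [ 0.312 -0.335  0.048]
side 56.575041333872164 cam pos [ 0.024 -0.629  1.183]
caddy 0.67 316 370 [ 0.291 -0.196  0.025]
caddy_grip 0.71 317 346 [ 0.308 -0.177  0.118]
caddy_grip 0.67 350 296 [ 0.471 -0.103  0.118]
strip_edge 0.7 340 291 [ 0.505 -0.012  0.   ]
strip_edge 0.62 332 358 [ 0.333 -0.21   0.073]
screen 0.85 294 248 [0.475 0.211 0.011]
screen 0.5 338 306 [ 0.455 -0.069  0.034]
cleat_zone 0.72 294 218 [0.487 0.216 0.148]
cleat_zone 0.7 340 290 [ 0.507 -0.01   0.001]
mug 0.68 463 318 [ 0.712 -0.322  0.068]
tray 0.84 411 262 [ 0.761 -0.058  0.009]
binder 0.67 240 200 [0.42  0.485 0.045]
punch 0.65 351 414 [ 0.292 -0.351  0.05 ]
```

View pics/a.png

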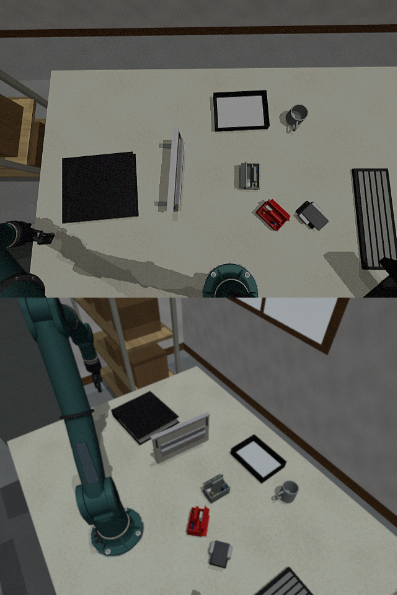

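The picture shows the grey caddy at about (249,176), the red look-alike beside it, and the screen's rail facing the caddy. Next I'll measure both poses.

```bash
python3 - <<'E'
from h import *
T=np.load("top.npy");S=np.load("side.npy")
A=np.vstack([T.reshape(-1,3),S.reshape(-1,3)])
def rect(P,n):
    r=cv2.minAreaRect((P[:,:2]*1000).astype(np.float32));print(n,len(P),np.round(r[0],1),np.round(r[1],1),round(r[2],1))
def box(W,x0,x1,y0,y1,z0,z1):
    P=W.reshape(-1,3);return P[(P[:,0]>x0)&(P[:,0]<x1)&(P[:,1]>y0)&(P[:,1]<y1)&(P[:,2]>z0)&(P[:,2]<z1)]
for n,W in(("top",T),("side",S)):
    rect(box(W,.3,.7,.1,.35,.19,.21),n+" screen top")
    rect(box(W,.39,.56,-.16,-.03,.108,.125),n+" handle")
    rect(box(W,.39,.56,-.16,-.03,.01,.125),n+" caddy")
    rect(box(W,.39,.56,-.16,-.03,.08,.095),n+" rear wall top")
    rect(box(W,.39,.56,-.16,-.03,.045,.06),n+" front/sides")
# rail profile from side/top: face line coordinates
P=box(T,.3,.7,.1,.35,.19,.21);
t=cv2.imread("pics/top.png")[210:360,240:480];s=cv2.imread("pics/side.png")[170:400,220:420]
cv2.imwrite("pics/b.png",np.hstack([cv2.resize(t,None,fx=2,fy=2),cv2.resize(s,(300,300))]))
E
```

```text
top screen top 1453 [485.2 222.8] [ 25.1 324.9] 87.1
top handle 138 [473.9 -98.2] [12.9 57.9] 87.7
top caddy 1049 [474.7 -89.3] [ 82.8 110.4] 88.7
top rear wall top 162 [475.1 -74.2] [108.5  40.9] 3.9
top front/sides 216 [474.6 -98.1] [ 64.8 109.7] 89.2
side screen top 755 [486.2 221.5] [ 31.2 324.9] 86.9
side handle 106 [ 474.2 -100.2] [13.4 60.7] 88.5
side caddy 1214 [475.3 -91.4] [ 86.4 112.4] 89.7
side rear wall top 148 [476.3 -83.9] [ 46.5 110.1] 89.0
side front/sides 268 [ 475.5 -101.6] [ 64.5 111.4] 87.5
```

View pics/b.png

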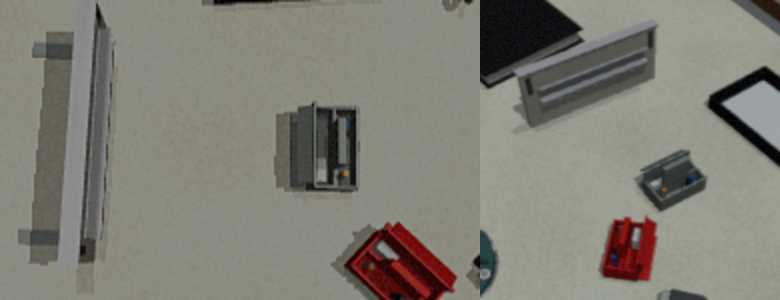

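```bash
python3 - <<'E'
from h import *
from scipy.spatial.transform import Rotation as Ro
T=np.load("top.npy");S=np.load("side.npy")
def sel(W,lo,hi):
    P=W.reshape(-1,3);return P[((P>lo)&(P<hi)).all(1)]
# face plane: side-camera points around the board between z .03 and .19
P=sel(S,[.34,.15,.03],[.64,.26,.19])
for k in range(6):
    a=P[:,0];A=np.c_[a,np.ones(len(a))]
    w=P if k==0 else P[abs(r-off)<.004]
    if k==0:
        m,b=-.05,0
    r=P[:,1]-m*P[:,0]
    if k==0:
        h,e=np.histogram(r,60);off=e[h.argmax()];off=e[np.where(h>.3*h.max())[0][-1]]
    else:
        w=P[abs(r-off)<.004];m,off=np.polyfit(w[:,0],w[:,1],1);
print("face y = %.4f x + %.4f"%(m,off),len(w))
yaw=np.arctan(m)+np.pi/2;xs=np.array([np.cos(yaw),np.sin(yaw)]);ys=np.array([-xs[1],xs[0]])
for n,W in(("top",T),("side",S)):
    Q=sel(W,[.3,.1,.19],[.7,.35,.21]);c=Q[:,:2]@ys;print(n,"ends along ys",np.percentile(c,[0,1,99,100]).round(4), "d range",np.percentile((Q[:,:2]@xs-off*xs[1]),[1,50,99]).round(4))
    Q=sel(W,[.35,.1,.02],[.62,.35,.215]);d=Q[:,:2]@xs-off*xs[1]
    for z in np.arange(.08,.206,.004):
        k=(Q[:,2]>=z)&(Q[:,2]<z+.004)
        if k.sum()>5: print("  z %.3f"%z,k.sum(),np.percentile(d[k],[5,50,95]).round(4)*1000)
mid=(np.percentile(sel(T,[.3,.1,.19],[.7,.35,.21])[:,:2]@ys,[0,100])).mean()
o=xs*off*xs[1]+ys*mid;print("screen yaw deg",np.degrees(yaw),"origin",o)
s=env.observe();R=Ro.from_euler("xyz",s["ee_rot"]).as_matrix();print("tool axes cols\n",R.round(3))
cy=np.radians(88.3);X=np.array([0,0,-1.])
for sg in(1,-1):
    z=sg*np.array([np.cos(cy),np.sin(cy),0]);y=np.cross(z,X);Rt=np.c_[X,y,z]
    print(sg,"turn",Ro.from_matrix(Rt@R.T).as_rotvec().round(4))
E
```

```text
face y = -0.0528 x + 0.2384 2148
top ends along ys [-0.6353 -0.6317 -0.313  -0.3104] d range [-0.0022  0.0096  0.0218]
  z 0.092 13 [-16.3 -15.9 -15.5]
  z 0.096 65 [-16.2 -14.4 -11. ]
  z 0.100 111 [-15.9 -13.9 -11.9]
  z 0.104 26 [-16.2 -13.8 -12.1]
  z 0.132 31 [-2.1 -0.   1.2]
  z 0.136 157 [-5.6 -1.6  1.2]
  z 0.140 182 [-10.1  -5.4   1. ]
  z 0.144 200 [-15.9  -9.9   1. ]
  z 0.148 181 [-15.8 -13.    1.2]
  z 0.152 38 [-15.1   0.9   1.5]
  z 0.156 18 [0.6 1.  1.4]
  z 0.160 20 [0.7 1.1 1.4]
  z 0.164 20 [0.6 1.1 1.2]
  z 0.168 12 [0.6 0.9 1.2]
  z 0.192 24 [-2.   5.2 20.7]
  z 0.196 534 [-1.2 10.2 21.1]
  z 0.200 608 [-1.2  9.4 20.5]
  z 0.204 39 [-1.2  9.8 19. ]
side ends along ys [-0.6363 -0.6332 -0.315  -0.3114] d range [-0.0053  0.006   0.0227]
  z 0.088 27 [-16.2 -14.7  -4.8]
  z 0.092 58 [-19.3 -15.8 -11.2]
  z 0.096 122 [-18.3 -11.3   0.8]
  z 0.100 231 [-18.2  -9.1   0.4]
  z 0.104 118 [-17.6  -3.9   1.2]
  z 0.108 59 [-4.2 -1.5  2.2]
  z 0.112 69 [-4.  -1.4  1.7]
  z 0.116 48 [-3.9 -1.5  0.8]
  z 0.120 68 [-4.1 -1.7  1.7]
  z 0.124 62 [-3.6 -1.7  0.2]
  z 0.128 19 [-5.2 -2.5  1. ]
  z 0.132 18 [-2.   2.3  4.6]
  z 0.136 63 [-2.8  0.7  3.1]
  z 0.140 85 [-6.3 -0.2  3.5]
  z 0.144 108 [-15.5  -2.3   3.1]
  z 0.148 146 [-17.8  -2.7   2.7]
  z 0.152 66 [-17.7   0.4   2.9]
  z 0.156 69 [-2.2  0.6  3.4]
  z 0.160 68 [-2.4  0.   3.5]
  z 0.164 69 [-2.6  0.1  2.7]
  z 0.168 71 [-2.   0.9  3.4]
  z 0.172 69 [-2.4  0.   3.3]
  z 0.176 76 [-1.7  0.5  3.3]
  z 0.180 68 [-1.5  0.3  3.1]
  z 0.184 72 [-2.   0.2  2.5]
  z 0.188 54 [-2.9 -0.1  1.4]
  z 0.192 33 [-2.8 -0.9 11.3]
  z 0.196 250 [-3.9  8.3 21.9]
  z 0.200 311 [-4.2  6.9 19.1]
  z 0.204 12 [-3.5  2.9 15.1]
screen yaw deg 86.97926782082706 origin [0.48470876 0.2128416 ]
tool axes cols
 [[ 0.    -0.933  0.36 ]
 [-0.     0.36   0.933]
 [-1.    -0.    -0.   ]]
1 turn [0.     0.     0.3381]
-1 turn [ 0.     -0.     -2.8035]
```

send_rows([
  [10,-20,40,0,0,0.1,60],
  [20,-55,70,0,0,0.2,120],
  [30,-95,70,0,0,0.3,183],
  [42,-135,70,0,0,0.338,183],
  [52,-175,70,0,0,0.338,183],
], force=60)

```text
time: 1.5
position: [0.3134, 0.5, 0.3018]
ee_rot: [-0.681, 1.57, 0.86]
contact_force: [1.5, 0.2, -0.4]
finger_gap: 0.024
```

send_rows([
  [10,-40,0,0,0,0,183],
  [20,-80,0,0,0,0,183],
  [30,-120,0,0,0,0,183],
  [40,-160,0,0,0,0,183],
  [52,-200,0,0,0,0,183],
])

```text
time: 2.0
position: [0.3648, 0.2999, 0.3016]
ee_rot: [-0.722, 1.57, 0.819]
contact_force: [0.9, 0.5, -0.3]
finger_gap: 0.0238
```

send_rows([
  [10,-40,0,0,0,0,183],
  [20,-80,0,0,0,0,183],
  [30,-120,0,0,0,0,183],
  [40,-160,0,0,0,0,183],
  [52,-200,0,0,0,0,183],
])

```text
time: 2.5
position: [0.4167, 0.0999, 0.3017]
ee_rot: [-0.914, 1.57, 0.627]
contact_force: [1.3, 0.5, -1.0]
finger_gap: 0.0239
```

send_rows([
  [12,-40,0,0,0,0,183],
  [24,-80,0,0,0,0,183],
  [36,-120,-20,0,0,0,183],
  [48,-160,-40,0,0,0,183],
  [57,-200,-60,0,0,0,183],
])

```text
time: 3.0
position: [0.4748, -0.1, 0.2412]
ee_rot: [-1.61, 1.568, -0.068]
contact_force: [1.2, 1.3, 0.1]
finger_gap: 0.0237
```

```bash
python3 - <<'E'
from h import *
s=env.observe();print({k:np.round(s[k],4) for k in("time","q","position","ee_rot","contact_force","finger_gap")})
c=env.capture("wrist");save(c,"w1.png");print(c["fov_y"])
E
```

```text
{'time': np.float64(3.0), 'q': array([-0.1514,  0.2873,  0.3288,  2.1395, -0.1377,  0.7317,  1.8091]), 'position': array([ 0.4748, -0.1   ,  0.2412]), 'ee_rot': array([-1.6097,  1.5684, -0.068 ]), 'contact_force': array([1.1761, 1.2675, 0.1128]), 'finger_gap': np.float64(0.0237)}
65.70646984690485
```

View pics/w1.png

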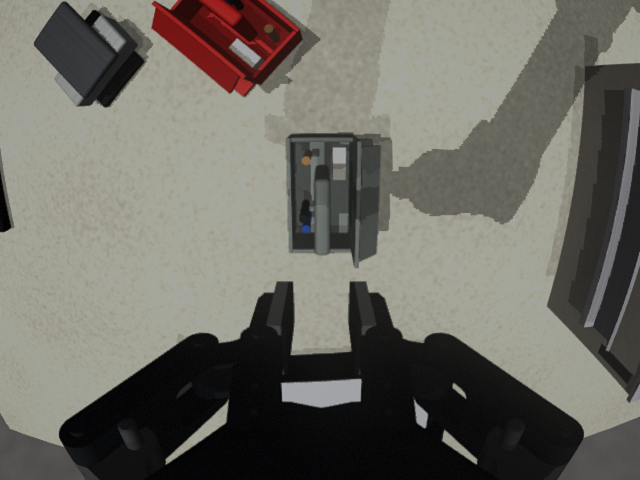

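The picture shows the caddy square to the jaws, with its handle at column 322 midway between the pads. I'll descend and grip.

send_rows([
  [0,0,-40,0,0,0,183],
  [0,0,-80,0,0,0,183],
  [0,0,-115,0,0,0,183],
  [0,0,-140,0,0,0,183],
  [0,0,-152,0,0,0,183],
])

```text
time: 3.55
position: [0.4727, -0.0981, 0.0875]
ee_rot: [1.41, 1.568, 2.952]
contact_force: [-0.1, 0.5, 0.0]
finger_gap: 0.0239
```

send_rows([
  [0,0,0,0,0,0,200],
  [0,0,0,0,0,0,215],
  [0,0,0,0,0,0,240],
  [0,0,0,0,0,0,255],
  [0,0,0,0,0,0,255],
], force=60)

```text
time: 4.05
position: [0.474, -0.0985, 0.0901]
ee_rot: [-1.657, 1.569, -0.116]
contact_force: [-1.2, -0.7, 0.5]
finger_gap: 0.0107
```

```bash
python3 - <<'E'
from h import *
s=env.observe();print({k:np.round(s[k],4) for k in("time","q","position","ee_rot","contact_force","moment","finger_gap")})
E
```

```text
{'time': np.float64(4.05), 'q': array([-0.0368,  0.5406,  0.1983,  2.2519, -0.2843,  0.37  ,  1.9407]), 'position': array([ 0.474 , -0.0985,  0.0901]), 'ee_rot': array([-1.6571,  1.5694, -0.1161]), 'contact_force': array([-1.2137, -0.7449,  0.5032]), 'moment': array([-0.0298,  0.0643, -0.0144]), 'finger_gap': np.float64(0.0107)}
```

```bash
cat > g.py <<'E'
from h import *
from scipy.spatial.transform import Rotation as Ro
so=np.array([.4847,.2128,0]);yaw=np.radians(86.98);Rs=Ro.from_euler("z",yaw)
# caddy->tool, from the grasp (caddy yaw 88.3, tool pointing down, jaws along caddy x)
Rct=Ro.from_matrix(np.array([[0,0,1.],[0,-1,0],[-1,0,0]])) 
tct=np.array([0,0,.090])
def goal(edge,lean):
    "TCP pose for strip_edge (mm, screen frame) and lean"
    Rc=Rs*Ro.from_euler("y",lean);o=so+Rs.apply(np.array(edge)/1000)-Rc.apply([.049,0,.066])
    return o+Rc.apply(tct),Rc*Rct
def tool(): s=env.observe();return np.array(s["position"]),Ro.from_euler("xyz",s["ee_rot"]),s
def caddy():
    p,R,s=tool();Rc=R*Rct.inv();o=p-Rc.apply(tct);f=lambda q:(Rs.inv().apply(o+Rc.apply(np.array(q)/1000)-so)*1000).round(1)
    z=Rs.inv().apply(Rc.apply([0,0,1]));x=Rs.inv().apply(Rc.apply([1,0,0]))
    print("t",round(float(s["time"]),2),"edge",f([49,0,66]),"foot",f([52,0,4]),"lean %.3f roll %.3f yaw %.3f"%(np.arctan2(z[0],z[2]),-z[1],x[1]),"F",np.round(s["contact_force"],1),"M",np.round(s["moment"],2),"gap",round(float(s["finger_gap"]),4))
def delta(edge,lean):
    p,R,s=tool();g,G=goal(edge,lean);print("shift mm",((g-p)*1000).round(1),"turn",(G*R.inv()).as_rotvec().round(4))
E
python3 - <<'E'
from g import *
caddy();delta([-80,0,220],0);delta([-80,0,220],.36);delta([-6,0,190],.36)
E
```

```text
Traceback (most recent call last):
  File "g.py", line 5, in <module>
    Rct=Ro.from_matrix(np.array([[0,0,1.],[0,-1,0],[-1,0,0]]))
  File "scipy/spatial/transform/_rotation.pyx", line 1143, in scipy.spatial.transform._rotation.Rotation.from_matrix
ValueError: Non-positive determinant (left-handed or null coordinate frame) in rotation matrix 0: [[ 0.  0.  1.]
 [ 0. -1.  0.]
 [-1.  0.  0.]].
```

```bash
sed -i 's/\[0,-1,0\],\[-1,0,0\]/[0,1,0],[-1,0,0]/' g.py
python3 - <<'E'
from g import *
caddy();delta([-80,0,220],0);delta([-80,0,220],.36);delta([-6,0,190],.36)
E
```

```text
t 4.05 edge [-262.5   -4.7   66.1] foot [-259.5   -4.7    4.1] lean 0.000 roll -0.001 yaw 0.023 F [-1.2 -0.7  0.5] M [-0.03  0.06 -0.01] gap 0.0107
shift mm [  3.9 182.5 153.9] turn [ 0.0002  0.0014 -0.0229]
shift mm [  4.5 194.1 169.6] turn [-0.3595  0.0162 -0.0229]
shift mm [  8.4 268.  139.6] turn [-0.3595  0.0162 -0.0229]
```

send_rows([
  [0,0,10,0,0,0,255],
  [0,0,30,0,0,0,255],
  [0,10,60,0,0,0,255],
  [0,25,90,0,0,-0.01,255],
  [1,45,120,0,0,-0.023,255],
])

```text
time: 4.55
position: [0.4736, -0.0537, 0.2108]
ee_rot: [1.911, 1.57, -2.857]
contact_force: [1.2, -0.2, -4.6]
finger_gap: 0.0109
```

send_rows([
  [1,25,15,-0.04,0.002,0,255],
  [2,55,30,-0.1,0.005,0,255],
  [3,85,42,-0.16,0.008,0,255],
  [3,115,50,-0.22,0.01,0,255],
  [4,135,50,-0.28,0.013,0,255],
])

```text
time: 5.05
position: [0.4789, 0.0848, 0.261]
ee_rot: [-3.123, 1.292, -1.603]
contact_force: [0.1, -0.1, -3.9]
finger_gap: 0.0107
```

send_rows([
  [0,10,0,-0.03,0.001,0,255],
  [0,14,0,-0.06,0.002,0,255],
  [0,14,0,-0.08,0.004,0,255],
  [0,14,0,-0.08,0.004,0,255],
  [0,14,0,-0.08,0.004,0,255],
])

```text
time: 5.55
position: [0.4783, 0.0947, 0.2594]
ee_rot: [-3.137, 1.211, -1.62]
contact_force: [1.1, -1.0, -3.9]
finger_gap: 0.0111
```

```bash
python3 - <<'E'
from g import *
caddy();delta([-80,0,220],.36);delta([-6,0,190],.36)
c=env.capture("side");W=cloud(c)
m=c["image"][170:330,230:430,::-1];w=env.capture("wrist")
cv2.imwrite("pics/c.png",np.hstack([cv2.resize(m,(600,480)),]))
# what the side camera sees: strip edge projection
E
```

```text
t 5.55 edge [-80.9   0.  219.7] foot [-9.990e+01 -1.000e-01  1.606e+02] lean 0.360 roll -0.001 yaw -0.002 F [ 1.1 -1.  -3.9] M [ 0.8  -0.02  0.04] gap 0.0111
shift mm [0.2 0.8 0.3] turn [0.0003 0.0018 0.001 ]
shift mm [  4.1  74.7 -29.7] turn [0.0003 0.0018 0.001 ]
```

View pics/c.png

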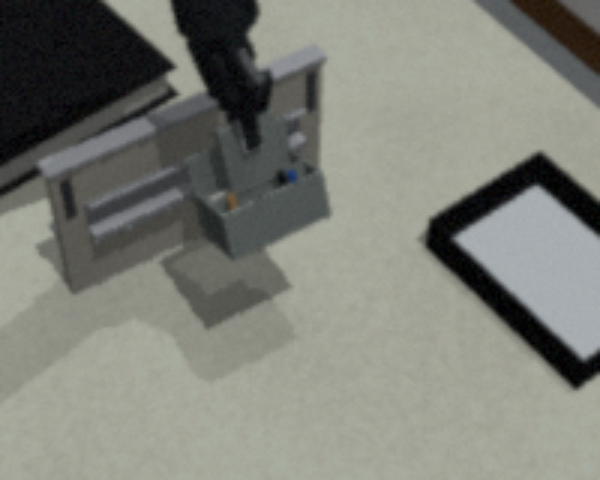

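The picture shows the caddy held and leaning in front of the screen, strip side to the rail. I'll check how it sits in the hand from the cloud before going in.

```bash
python3 - <<'E'
from g import *
p,R,s=tool();Rc=R*Rct.inv();o=p-Rc.apply(tct)
for n in("side","top"):
    W=cloud(env.capture(n)).reshape(-1,3);W=W[~np.isnan(W).any(1)];C=Rc.inv().apply(W-o)*1000
    q=lambda k,i:print(n,"xyz"[i],k.sum(),np.percentile(C[k,i],[5,50,95]).round(1) if k.sum()>5 else "")
    print("front wall x (-32)");q((abs(C[:,0]+32)<7)&(abs(C[:,1])<50)&(C[:,2]>8)&(C[:,2]<44),0)
    print("rear wall top z(88)");q((C[:,0]>26)&(C[:,0]<34)&(abs(C[:,1])<50)&(C[:,2]>80)&(C[:,2]<96),2)
    print("strip: x+z (115+2.8)");k=(C[:,0]>35)&(C[:,0]<47)&(abs(C[:,1])<48)&(C[:,2]>60)&(C[:,2]<90)
    if k.sum()>5:print(k.sum(),np.percentile((C[:,0]+C[:,2])[k],[5,50,95]).round(1))
    print("y extent");k=(C[:,0]>-36)&(C[:,0]<34)&(abs(C[:,1])<70)&(C[:,2]>5)&(C[:,2]<50)
    if k.sum()>5:print(np.percentile(C[k,1],[0,1,99,100]).round(1))
E
```

```text
front wall x (-32)
side x 347 [-34.7 -31.7 -28.4]
rear wall top z(88)
side z 33 [80.3 84.6 88.6]
strip: x+z (115+2.8)
y extent
[-58.  -54.8  54.   55.1]
front wall x (-32)
top x 213 [-31.9 -30.8 -29.9]
rear wall top z(88)
top z 57 [81.2 86.5 89.9]
strip: x+z (115+2.8)
44 [116.9 118.1 120.2]
y extent
[-54.8 -52.6  55.1  55.3]
```

send_rows([
  [0,12,0,0,0.002,0.001,255],
  [1,30,0,0,0.002,0.001,255],
  [3,48,-5,0,0.002,0.001,255],
  [4,62,-12,0,0.002,0.001,255],
  [4,71,-20,0,0.002,0.001,255],
])

```text
time: 6.25
position: [0.483, 0.1698, 0.2384]
ee_rot: [-3.141, 1.211, -1.618]
contact_force: [-0.1, -0.1, -5.7]
finger_gap: 0.0111
```

send_rows([
  [0,2,-6,0,0,0,255],
  [0,2,-12,0,0,0,255],
  [0,2,-18,0,0,0,255],
  [0,2,-24,0,0,0,255],
  [0,2,-28,0,0,0,255],
])

```text
time: 6.75
position: [0.4825, 0.1677, 0.2108]
ee_rot: [3.14, 1.21, -1.624]
contact_force: [-0.7, 0.2, -4.0]
finger_gap: 0.011
```

```bash
python3 - <<'E'
from g import *
caddy();delta([-8,0,150],.36)
E
```

```text
t 6.75 edge [-7.80e+00 -1.00e-01  1.71e+02] foot [-2.69e+01 -1.00e-01  1.12e+02] lean 0.361 roll 0.000 yaw 0.000 F [-0.7  0.2 -4. ] M [ 0.79 -0.02  0.01] gap 0.011
shift mm [ -0.2  -0.3 -21.1] turn [ 0.001  -0.0005 -0.0002]
```

send_rows([
  [0,0,-4,0,0,0,255],
  [0,0,-8,0,0,0,255],
  [0,0,-11,0,0,0,255],
  [0,0,-14,0,0,0,255],
  [0,0,-16,0,0,0,255],
])

```text
time: 7.25
position: [0.4827, 0.1686, 0.1951]
ee_rot: [3.141, 1.21, -1.622]
contact_force: [0.2, 0.3, -4.1]
finger_gap: 0.0111
```

send_rows([
  [0,0,-1,0,0,0,255],
  [0,0,-2,0,0,0,255],
  [0,0,-3,0,0,0,255],
  [0,0,-4,0,0,0,255],
  [0,0,-5,0,0,0,255],
])

```text
time: 7.75
position: [0.4827, 0.1686, 0.1903]
ee_rot: [-3.141, 1.21, -1.622]
contact_force: [-0.0, 0.3, -4.1]
finger_gap: 0.0112
```

```bash
python3 - <<'E'
from g import *
caddy()
E
```

```text
t 7.75 edge [ -6.9  -0.3 150.6] foot [-25.9  -0.4  91.5] lean 0.360 roll -0.001 yaw 0.001 F [-0.   0.3 -4.1] M [ 0.79 -0.01 -0.01] gap 0.0112
```

send_rows([
  [0,0,-1,0,0,0,255],
  [0,0,-2,0,0,0,255],
  [0,0,-3,0,0,0,255],
  [0,0,-4,0,0,0,255],
  [0,0,-4,0,0,0,255],
])

```text
time: 8.25
position: [0.4826, 0.1685, 0.1862]
ee_rot: [3.141, 1.21, -1.623]
contact_force: [0.1, 0.5, -3.8]
finger_gap: 0.0111
```

```bash
python3 - <<'E'
from g import *
caddy()
E
```

```text
t 8.25 edge [ -6.9  -0.2 146.4] foot [-26.   -0.2  87.4] lean 0.361 roll -0.000 yaw 0.001 F [ 0.1  0.5 -3.8] M [ 0.78 -0.04  0.04] gap 0.0111
```

send_rows([
  [0,0,-1,0,0,0,255],
  [0,0,-1,0,0,0,255],
  [0,0,-2,0,0,0,255],
  [0,0,-2,0,0,0,255],
  [0,0,-2,0,0,0,255],
])

```text
time: 8.75
position: [0.4832, 0.1692, 0.1847]
ee_rot: [-3.139, 1.212, -1.619]
contact_force: [-0.6, 3.2, 2.2]
finger_gap: 0.0114
```

```bash
python3 - <<'E'
from g import *
caddy()
E
```

```text
t 8.75 edge [ -6.2  -0.8 145. ] foot [-25.2  -0.9  85.9] lean 0.359 roll -0.002 yaw 0.001 F [-0.6  3.2  2.2] M [ 0.99  0.14 -0.03] gap 0.0114
```

Contact felt: about +6 N up and +3 N towards the screen, as the cleat slope should give. I'll slide further into the groove.

send_rows([
  [0,0.5,0,0,0,0,255],
  [0,1,-0.5,0,0,0,255],
  [0,1.5,-1,0,0,0,255],
  [0,2,-1.5,0,0,0,255],
  [0,2,-1.5,0,0,0,255],
])

```text
time: 9.25
position: [0.4833, 0.1709, 0.183]
ee_rot: [-3.138, 1.211, -1.619]
contact_force: [1.1, 2.3, 3.6]
finger_gap: 0.0111
```

```bash
python3 - <<'E'
from g import *
caddy()
E
```

```text
t 9.25 edge [ -4.5  -0.8 143.2] foot [-23.5  -0.9  84.2] lean 0.360 roll -0.002 yaw 0.001 F [1.1 2.3 3.6] M [ 0.98 -0.13  0.  ] gap 0.0111
```

```bash
python3 - <<'E'
from g import *
for a in(.30,.24,.18,.12,.06,.0): delta([-4.5+ (.36-a)*3,-.8,143.2-(.36-a)*2],a)
E
```

```text
shift mm [-0.1 -2.1 -2.5] turn [ 0.0597 -0.0019 -0.0016]
shift mm [-0.2 -4.1 -5. ] turn [ 0.1196 -0.0051 -0.0016]
shift mm [-0.3 -6.  -7.7] turn [ 0.1795 -0.0082 -0.0016]
shift mm [ -0.4  -7.7 -10.5] turn [ 0.2394 -0.0113 -0.0015]
shift mm [ -0.5  -9.2 -13.5] turn [ 0.2994 -0.0144 -0.0015]
shift mm [ -0.6 -10.5 -16.5] turn [ 0.3593 -0.0175 -0.0014]
```

send_rows([
  [0,-1,-1.2,0.03,-0.001,0,255],
  [0,-2.1,-2.5,0.06,-0.002,0,255],
  [0,-3.1,-3.7,0.09,-0.004,0,255],
  [0,-4.1,-5,0.12,-0.005,0,255],
  [0,-4.1,-5,0.12,-0.005,0,255],
])

```text
time: 9.75
position: [0.4825, 0.1667, 0.1778]
ee_rot: [3.137, 1.335, -1.628]
contact_force: [0.4, 4.9, -1.6]
finger_gap: 0.0113
```

```bash
python3 - <<'E'
from g import *
caddy()
for a in(.18,.12,.06,.0): delta([-4.1+ (.24-a)*3,-.8,142.9-(.24-a)*2],a)
E
```

```text
t 9.75 edge [ -4.1  -0.2 143. ] foot [-15.7  -0.1  82. ] lean 0.236 roll 0.001 yaw 0.000 F [ 0.4  4.9 -1.6] M [ 1.75 -0.1   0.09] gap 0.0113
shift mm [ 0.5 -1.7 -2.6] turn [ 0.0559 -0.004  -0.0001]
shift mm [ 0.4 -3.4 -5.5] turn [ 1.158e-01 -7.100e-03 -1.000e-04]
shift mm [ 0.3 -4.9 -8.4] turn [ 1.757e-01 -1.030e-02 -1.000e-04]
shift mm [  0.3  -6.2 -11.4] turn [ 2.356e-01 -1.340e-02 -2.000e-04]
```

send_rows([
  [0,-0.5,-1.3,0.03,-0.002,0,255],
  [0,-1.2,-2.6,0.06,-0.003,0,255],
  [0,-2,-4,0.09,-0.005,0,255],
  [0,-2.8,-5.5,0.12,-0.007,0,255],
  [0,-2.8,-5.5,0.12,-0.007,0,255],
])

```text
time: 10.25
position: [0.4822, 0.163, 0.1725]
ee_rot: [3.133, 1.454, -1.632]
contact_force: [-1.0, 4.5, 0.2]
finger_gap: 0.0107
```

```bash
python3 - <<'E'
from g import *
caddy()
for a in(.06,.0): delta([-3.3,-.5,142.5],a)
E
```

```text
t 10.25 edge [-4.00e+00 -1.00e-01  1.43e+02] foot [-8.3 -0.  81.1] lean 0.117 roll 0.001 yaw -0.000 F [-1.   4.5  0.2] M [1.46 0.1  0.12] gap 0.0107
shift mm [ 0.4 -0.9 -3.1] turn [ 0.0571 -0.004   0.0004]
shift mm [ 0.3 -2.4 -6. ] turn [ 0.117  -0.0072  0.0004]
```

send_rows([
  [0,-0.5,-1.5,0.03,-0.002,0,255],
  [0,-1,-3,0.06,-0.004,0,255],
  [0,-1.7,-4.5,0.09,-0.005,0,255],
  [0,-2,-5.5,0.105,-0.006,0,255],
  [0,-2,-5.5,0.105,-0.006,0,255],
])

```text
time: 10.75
position: [0.482, 0.1605, 0.1672]
ee_rot: [3.062, 1.556, -1.703]
contact_force: [-1.5, 3.4, 5.9]
finger_gap: 0.0111
```

```bash
python3 - <<'E'
from g import *
caddy()
delta([-3,-.5,142.3],0)
E
```

```text
t 10.75 edge [ -3.7  -0.  142.5] foot [-1.6  0.  80.5] lean 0.014 roll 0.001 yaw 0.000 F [-1.5  3.4  5.9] M [1.12 0.39 0.14] gap 0.0111
shift mm [ 0.5  0.3 -0.9] turn [ 0.0143 -0.0019 -0.0001]
```

send_rows([
  [0,0.3,0,0.005,0,0,255],
  [0,0.5,0,0.01,-0.001,0,255],
  [0,0.7,0,0.014,-0.002,0,255],
  [0,0.7,0,0.014,-0.002,0,255],
  [0,0.7,0,0.014,-0.002,0,255],
])

```text
time: 11.25
position: [0.4822, 0.1614, 0.1663]
ee_rot: [-2.945, 1.568, -1.426]
contact_force: [0.5, 0.2, -4.2]
finger_gap: 0.011
```

```bash
python3 - <<'E'
from g import *
caddy()
c=env.capture("side");save(c,"d0.png")
cv2.imwrite("pics/d.png",cv2.resize(c["image"][170:330,230:430,::-1],(600,480)))
E
```

```text
t 11.25 edge [ -2.5  -0.2 142.1] foot [ 0.3 -0.2 80.1] lean 0.002 roll -0.000 yaw 0.001 F [ 0.5  0.2 -4.2] M [ 0.08 -0.04  0.07] gap 0.011
```

View pics/d.png

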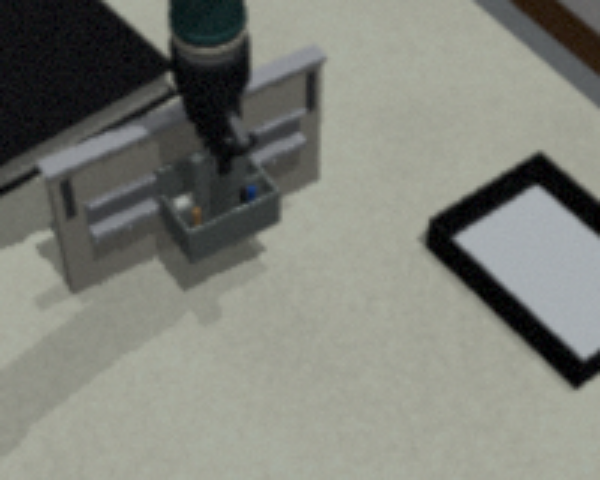

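The picture shows the caddy upright at the rail, but the wrist carries its full weight again. I'll lower it gently until it rests.

send_rows([
  [0,0,-0.4,0,0,0,255],
  [0,0,-0.8,0,0,0,255],
  [0,0,-1.2,0,0,0,255],
  [0,0,-1.2,0,0,0,255],
  [0,0,-1.2,0,0,0,255],
])

```text
time: 11.8
position: [0.4822, 0.1615, 0.1661]
ee_rot: [-2.921, 1.569, -1.401]
contact_force: [-3.1, -1.4, 5.1]
finger_gap: 0.0108
```

```bash
python3 - <<'E'
from g import *
caddy()
E
```

```text
t 11.8 edge [-2.40e+00 -1.00e-01  1.42e+02] foot [ 0.4 -0.2 80. ] lean 0.002 roll -0.000 yaw 0.001 F [-3.1 -1.4  5.1] M [-0.48  0.56  0.02] gap 0.0108
```

send_rows([
  [0,0,0.5,0,0,0,255],
  [0,0,0.5,0,0,0,225],
  [0,0,0.5,0,0,0,210],
  [0,0,0.5,0,0,0,195],
  [0,0,0.5,0,0,0,185],
], force=20)

```text
time: 12.3
position: [0.4833, 0.163, 0.1662]
ee_rot: [-1.624, 1.568, -0.104]
contact_force: [0.1, 0.5, 0.3]
finger_gap: 0.0235
```

```bash
python3 - <<'E'
from g import *
caddy()
c=env.capture("side");save(c,"e0.png")
cv2.imwrite("pics/e.png",cv2.resize(c["image"][170:330,230:430,::-1],(600,480)))
E
```

```text
t 12.3 edge [ -0.8  -1.2 142.2] foot [ 2.1 -1.4 80.2] lean 0.000 roll -0.003 yaw 0.002 F [0.1 0.5 0.3] M [ 0.01 -0.04 -0.02] gap 0.0235
```

View pics/e.png

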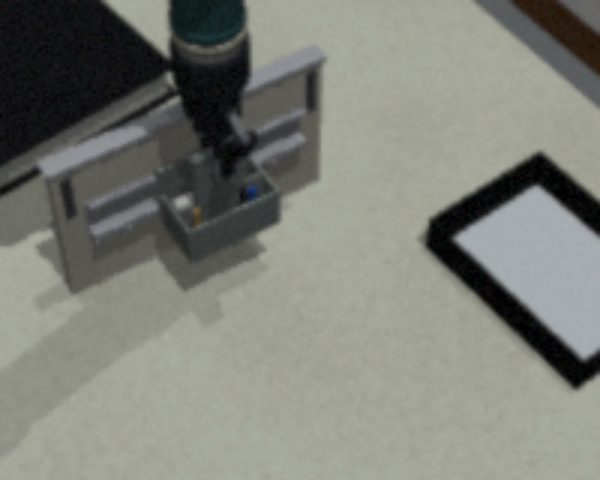

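The jaws are open, the wrist force is near 0 and the caddy still hangs in the same place. I'll retract straight up.

send_rows([
  [0,-1,5,0,0,0,185],
  [0,-1,15,0,0,0,185],
  [0,-1,35,0,0,0,185],
  [0,-1,60,0,0,0,185],
  [0,-1,90,0,0,0,185],
])

```text
time: 12.85
position: [0.4822, 0.161, 0.2572]
ee_rot: [-2.712, 1.569, -1.192]
contact_force: [0.2, -0.8, -0.1]
finger_gap: 0.0233
```

send_rows([
  [0,-20,20,0,0,0,185],
  [0,-60,30,0,0,0,185],
  [0,-100,30,0,0,0,185],
  [0,-140,30,0,0,0,185],
  [0,-140,30,0,0,0,185],
])

```text
time: 13.35
position: [0.4823, 0.0148, 0.2874]
ee_rot: [-2.318, 1.566, -0.809]
contact_force: [0.5, -0.6, -0.1]
finger_gap: 0.0233
```

```bash
python3 - <<'E'
from g import *
s=env.observe();print(s["time"],s["position"],s["contact_force"])
p=Rs.as_matrix();ims=[]
for n in("top","side"):
    c=env.capture(n);W=cloud(c).reshape(-1,3);C=(W-so)@p*1000;C=C[~np.isnan(C).any(1)]-[-52,0,76.3]  # expected caddy frame when hung
    k=(C[:,0]>-36)&(C[:,0]<-26)&(abs(C[:,1])<62)&(C[:,2]>8)&(C[:,2]<46)
    print(n,"front wall x(-32)",k.sum(),np.percentile(C[k,0],[5,50,95]).round(1),"y ext",np.percentile(C[k,1],[0,100]).round(1))
    if k.sum()>20: print("  lean slope dx/dz %.3f yaw dx/dy %.3f"%tuple(np.linalg.lstsq(np.c_[C[k,2],C[k,1],np.ones(k.sum())],C[k,0],rcond=None)[0][:2]))
    k=(abs(C[:,0])<6)&(abs(C[:,1])<35)&(C[:,2]>105)&(C[:,2]<130);print("  handle top z(120)",k.sum(),np.percentile(C[k],[5,50,95],axis=0).round(1).tolist())
    k=(C[:,0]>27)&(C[:,0]<33)&(abs(C[:,1])<50)&(C[:,2]>80)&(C[:,2]<95);print("  rear wall top z(88)",k.sum(),np.percentile(C[k],[5,50,95],axis=0).round(1)[:,2])
    ims.append(c["image"][:,:,::-1])
cv2.imwrite("pics/f.png",np.hstack([cv2.resize(ims[0][200:360,220:380],(400,400)),cv2.resize(ims[1][170:330,220:380],(400,400))]))
E
```

```text
13.35 [0.4822963  0.01481741 0.28737839] [ 0.53991862 -0.56652504 -0.06422639]
top front wall x(-32) 31 [-31.  -30.7 -29.8] y ext [-40.5  54.9]
  lean slope dx/dz 0.015 yaw dx/dy 0.007
  handle top z(120) 124 [[-4.3, -26.5, 111.3], [0.6, 1.3, 118.1], [5.5, 28.1, 121.9]]
  rear wall top z(88) 68 [82.  86.5 89.9]
side front wall x(-32) 244 [-34.  -31.4 -28.5] y ext [-57.3  54. ]
  lean slope dx/dz -0.003 yaw dx/dy -0.001
  handle top z(120) 86 [[-5.8, -29.3, 105.9], [-2.7, -3.1, 116.7], [4.0, 26.1, 121.8]]
  rear wall top z(88) 23 [81.2 85.8 89.2]
```

View pics/f.png

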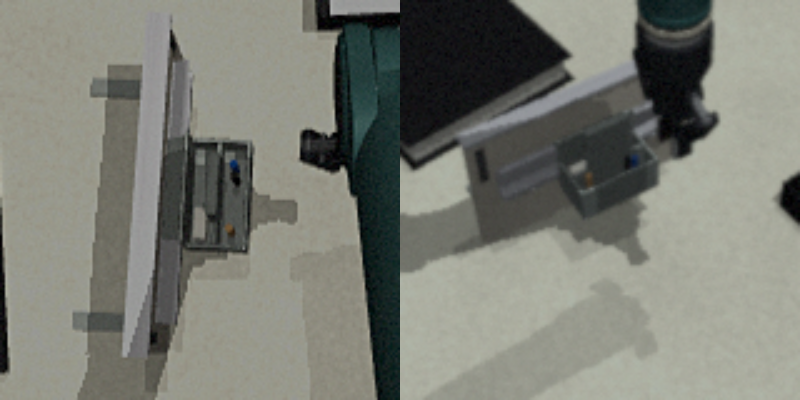

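The last picture shows the caddy hanging square and central on the rail, upright, with the arm clear. The measured offsets agree with the hung pose to about 1 mm, so I'll hand in.

```bash
python3 -c "
from workcell import env
print(env.close_job())"
```

```text
the job is handed in; nothing more can be done
None
```

The grey caddy is hanging on the cleat rail, released, and the job is handed in. It took about 13.5 s of the 51 s; handing in reports no verdict.

- **Hanging it:** I gripped the handle plate and leaned the caddy 0.36 rad towards the screen. I lowered the strip into the groove until the wrist felt about 7 N of contact and held it there leaning. Then I swung the bottom in under the keeper bar and let go.
- **One correction:** before release the wrist was carrying the caddy's full weight again. I lowered it about 1 mm, felt it rest on the cleat, and then opened the jaws. The wrist force never went above about 10 N in any reading.
- **Last checks:** after retracting, the point clouds put the front wall about 1 mm from its hung position. Lean is within 0.015 rad and yaw within 0.007 rad of true, and the caddy is centred on the rail to within a few mm. The final wrist force was about 0.
- **Not checked directly:** the foot under the keeper bar can't be seen in the pictures; I inferred it from the pose. I also didn't re-measure the mug, tray, binder or punch, but the arm's path kept clear of them.

No check failed. The two cameras disagree by 1–4 mm in places, for instance on the handle's sideways position.

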